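# Square a stack of plates and overhang it to the scriber

## Robot

A 6-joint arm with a two-finger parallel gripper is mounted at the origin on the work surface. World frame = base frame: x ahead of the robot, y to its left, z up, the work surface at z = 0. Lengths are in m, angles in rad, forces in N, time in s.
With the tool pointing down it reaches from about 0.3 to 0.875 m from the base axis. Payload 6.4 kg.
Tool frame: the origin (TCP) lies between the finger pads; the fingertips stand 17 mm ahead of it and the grasp point (between the pads) lies 2 mm behind it; z points along the fingers, y is the line along which they close (so a half turn about z gives the same grasp; the last joint's range is limited). The gripper opens to 85 mm and grips with 20 to 120 N. Pads are 22 mm wide; open, the fingers measure 114 mm over their backs; the gripper's body (76 mm by 85 mm) begins 54 mm behind the grasp point. The pads swing forward as they close: fully open they stand 13 mm farther back than shut.
Start: joints at [-1.488, 0.181, 1.607, -0, 1.354, -0.206], TCP at [0.164, -0.551, 0.248] pointing down, gripper open.
Joint ranges: [-2.99, 2.99], [-0.89, 2.07], [0.3, 2.58], [-1.14, 4.28], [0, 2.63], [-3.12, 3.12]. Speed limits (rad/s): [2.57, 2.57, 3.01, 3.14, 3.14, 3.14].

## Interface

Orientations are given as a unit quaternion [w, x, y, z].
In Python, from cell import r gives the robot as it stands.
- The arm moves only by the tool play_rows, never from a script. Its argument "rows" is text: rows parted by semicolons, each of 7 numbers parted by spaces: the turn, a rotation vector about the tool's x, y, z each as a share of 180 degrees, from -1 to 1, then the shift along the tool's x, y, z each as a share of 75 cm, from -1 to 1, then the closure, from 0 (fully open) to 1 (shut). In form: wx wy wz x y z gripper; .... A call has 1 to 12 rows; each row is the pose to reach, as a shift and turn from the pose commanded when the call began, along the tool's axes at that moment, turning the shorter way round; what a row does not reach only later rows make up. A row lasts 1/8 s, in which the tool goes at most 62.5 mm and 10.7 degrees, less where a joint would pass 70% of its speed; a pose out of reach is approached as far as the arm can. A call with a number of a shift or a turn outside -1 to 1 is refused whole. A call with a gripper value outside its range is refused whole. The fingers move at their own pace and stop on an object; the grip force is fixed at half the most. Time passes only in rows, so rows that repeat a pose let the fingers close. It gives the time, the measured TCP pose, the force, the opening and the grip force at its end, in the units of the state.
- r.observe(): the state, without advancing time (a new reading comes with each control period).
- r.read_camera(name): name is "scene" or "top"; returns the picture (480x640x3 uint8, blue, green, red); there is no depth.
- r.get_calibration(name): a dict with "fovy" (degrees; the focal length in pixels is half the picture's height over the tangent of half this angle, whatever the lens; pixels are square), "cx", "cy" (the principal point, pixels), "origin" and "orientation" of the camera in the world. Camera axes: x right, y up, looking along -z (the intrinsics and any distortion apply to the point x, -y, -z); pixel columns grow to the right and rows downward; lengths in m; the calibration is good to about 2 mm. A picture is of the moment at which its call begins. get_calibration takes no time and is no camera call.
- r.finish_job(): hands the job in; it is judged then, once.
The state is a dict: "clock": time; "q": joint angles; "qvel": joint speeds; "effort": joint torques, N m; "eef_pos": TCP position; "tool_rot": TCP orientation; "ft_force": force on the tool from outside, world axes, zero at the start; "torque": the same for the moment, N m; "grip_width": finger opening in m; "grasp_force": force on a finger pad.
Only numpy, scipy, OpenCV 4.12 (cv2) and the standard library are available. Lean on these libraries where they do the work, as an engineer would, in place of code of your own. Each camera call takes 0.05 s, during which the arm holds its last target. There are 200 camera calls.

## Task

On the black granite riser block, tap the three stacked plates until all their edges are flush. Then, without lifting them, slide the stack straight out over the end of the block, beside the surface gauge, until its leading end is level with the gauge's pointed scriber. That far out it would tip off by itself, so finish while still holding it flat on the block; do not bump the gauge and leave the other things where they lie.

Things in the scene. Friction and masses are not known exactly. Their poses are not given: they have to be found in the camera images.
- block: heavy black granite riser block, immovable, 130 mm wide (x), 240 mm long (y), 50 mm high; origin at the centre of its underside; the stack lies along its y and is slid to its +y, out over the edge at y = +120 mm
- lower_plate: flat aluminium plate, 56 mm wide (its x), 200 mm long (its y), 6 mm thick (z), about 0.18 kg; origin at the centre of its underside; its +y end is the leading end, its -y end the tail. It is the bottom one, lying on the block (its underside 50 mm above the bench), not yet reaching far over the edge. Its sides are roughly parallel with the block's
- middle_plate: flat aluminium plate, 56 mm wide (its x), 200 mm long (its y), 6 mm thick (z), about 0.18 kg; origin at the centre of its underside; its +y end is the leading end, its -y end the tail. It is the middle one, lying on the lower plate; its tail at first sticks out 8 to 12 mm beyond the lower plate's, and it may lie up to 4 mm sideways and a little askew
- upper_plate: flat aluminium plate, 56 mm wide (its x), 200 mm long (its y), 6 mm thick (z), about 0.18 kg; origin at the centre of its underside; its +y end is the leading end, its -y end the tail. It is the top one; its tail at first sticks out 18 to 26 mm beyond the lower plate's, and it may lie up to 4 mm sideways and a little askew. Top of the stack: 68 mm above the bench
- gauge: surface gauge, immovable on its magnetic foot: round foot 60 mm across and 28 mm high, upright rod 177 mm high, a level brass scriber pointing along its -x to the path of the plates, parallel with the block's x; origin under the foot's centre
- gauge_tip (a point): the point of the scriber, 62 mm above the bench and 44 mm from the block's centre line (on its +x side), 108 to 138 mm beyond the block's +y edge, different each time. The stack's leading end must come level with it along the block's y; the plates pass beside it without touching it
- vblock: bystander: steel V-block 70 x 50 x 44 mm; origin at the centre of its underside
- ring_gauge: bystander: steel ring 72 mm across, 22 mm high, lying flat; origin at the centre of its underside
- dial: bystander: dial indicator lying face up, 58 mm across, 20 mm high, stem to its -y; origin at the centre of its underside
There are look-alikes about, which are no part of the job. Leave any yellow look-alike of the middle_plate alone. What is shaped like the upper_plate but green is not meant.

How it is judged:
By the outcome, as a careful person would: the job done as asked, in the order asked, and still so for the second after the job is handed in, while the arm keeps its last pose, push and grip.
It also fails if it takes over 58 s, if anything falls off the work surface, if the arm or the gripper's body presses on something with over 40 N, if the wrist force passes 120 N, or if a joint passes its speed limit or range.

## Working session

There is one attempt and no reset: what is moved stays moved. The work goes in short steps, Python scripts to look and compute and a tool call to move; the robot and the scene stay as the last step left them, time stands still between calls to the robot, and variables do not carry over. Pictures are saved under pics/ and viewed, at most 11 in all, crops included, and the job is handed in when it is done.

Besides the shell and the picture viewer there is one more tool, called by a JSON object that holds its "fn" and its "kwargs", one argument or row to a line. play_rows: Moves the arm, as the interface text tells. Shift numbers are shares of 75 cm and turn numbers shares of 180 degrees, none past 1 either way. Its arguments: {"type":"object","properties":{"rows":{"type":"string"}},"required":["rows"]}

```bash
mkdir -p pics
python3 - <<'E'
from cell import r
import cv2
for n in("scene","top"):
    cv2.imwrite(f"pics/{n}0.png",r.read_camera(n)); print(n,r.get_calibration(n))
print(r.observe())
E
```

```text
scene {'fovy': 55.27846579986921, 'cx': 320.6090363778401, 'cy': 234.94727514786553, 'origin': array([1.32117968, 0.12269676, 0.60056026]), 'orientation': array([0.59429221, 0.30968036, 0.35299712, 0.65292256])}
top {'fovy': 57.976641767509825, 'cx': 315.84814110916494, 'cy': 242.85072963818607, 'origin': array([0.41738416, 0.01279172, 1.01212203]), 'orientation': array([ 0.71259664,  0.05511701, -0.05181299, -0.69748374])}
{'clock': 0.1, 'q': array([-1.48831628e+00,  1.81501679e-01,  1.60790577e+00,  1.63526484e-06,
        1.35384124e+00, -2.06297079e-01]), 'qvel': array([-0.00077229, -0.00027118, -0.0024754 , -0.00144698, -0.0011041 ,
       -0.000696  ]), 'effort': array([ 4.59996718e-04, -4.45876050e+01, -3.52239060e+01, -2.76186111e-04,
        4.08660999e-03,  6.16515138e-06]), 'eef_pos': array([ 0.16372681, -0.55069331,  0.24745568]), 'tool_rot': array([-8.26378573e-04,  9.89593755e-01,  1.43887156e-01,  5.20251839e-05]), 'ft_force': array([ 0.27714662,  0.28965909, -0.56809891]), 'torque': array([-0.06044159,  0.00822545,  0.02444822]), 'grasp_force': 0.0, 'grip_width': 0.08533255343062869}
```

View pics/scene0.png

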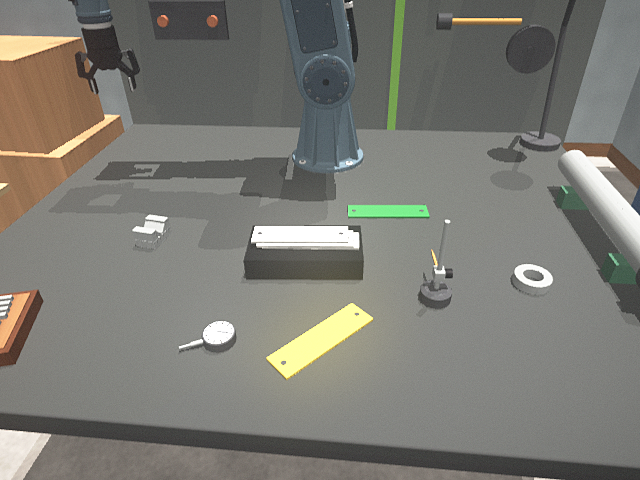

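View pics/top0.png

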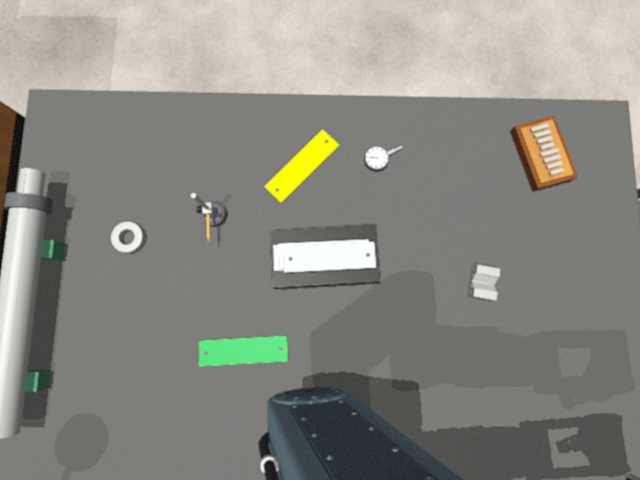

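```bash
cat > h.py <<'E'
import numpy as np, cv2
from scipy.spatial.transform import Rotation as R
from cell import r
class Cam:
    def __init__(s,n):
        c=r.get_calibration(n); s.f=240/np.tan(np.radians(c["fovy"])/2); s.c=(c["cx"],c["cy"]); s.o=np.array(c["origin"])
        s.R=R.from_quat(np.roll(c["orientation"],-1)).as_matrix()
    def proj(s,P):
        p=(np.atleast_2d(P)-s.o)@s.R
        return np.c_[s.c[0]+s.f*p[:,0]/-p[:,2], s.c[1]-s.f*p[:,1]/-p[:,2]]
    def back(s,u,v,z):
        d=s.R@np.array([(u-s.c[0])/s.f,-(v-s.c[1])/s.f,-1]); return s.o+d*(z-s.o[2])/d[2]
def crop(n,box,k,name):
    im=r.read_camera(n); x0,y0,x1,y1=box
    cv2.imwrite("pics/"+name,cv2.resize(im[y0:y1,x0:x1],None,fx=k,fy=k,interpolation=cv2.INTER_CUBIC)); return im
E
python3 - <<'E'
from h import *
a=cv2.imread("pics/top0.png")[180:300,185:390]; b=cv2.imread("pics/scene0.png")[205:310,240:465]
A=cv2.resize(a,(780,int(120*780/205)),interpolation=cv2.INTER_CUBIC)
cv2.imwrite("pics/a.png",A)
cv2.imwrite("pics/b.png",cv2.resize(b,None,fx=3.5,fy=3.5,interpolation=cv2.INTER_CUBIC))
E
```

```text
(no output)
```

View pics/a.png

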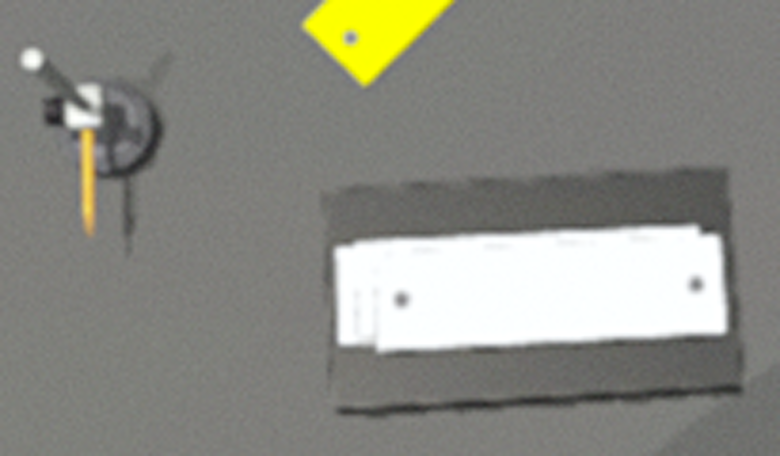

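View pics/b.png

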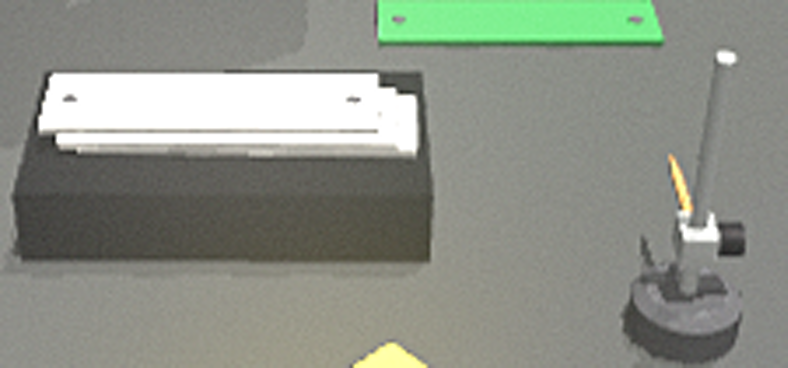

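Run:
```python
from h import *
c=Cam("top"); k=780/205
def B(L,z):
    for n,u,v in L: print(n,np.round(c.back(185+(u+.5)/k-.5,180+(v+.5)/k-.5,z)*1000,1)[:2])
B([("blk UL",322,192),("UR",727,170),("LR",742,388),("LL",334,405)],.05)
B([("up LL",376,352),("up LR",727,332),("up UR",722,235),("hole L",401,299),("hole R",696,285)],.068)
B([("low LU",335,247),("low LL",339,345)],.056)
B([("mid UL",354,241),("mid UR",698,226)],.062)
B([("tip",90,237)],.062)
c2=Cam("scene")
# scene crop b : scale 3.5, offset (240,205)
for n,u,v,z in [("tip",671,156,.062),("blk nearL",16,196,.05),("nearR",432,193,.05),("farR",423,73,.05),("farL",47,73,.05),("up FL",47,74,.068),("up FR",379,74,.068),("up NL",40,130,.068)]:
    print(n,np.round(c2.back(240+(u+.5)/3.5-.5,205+(v+.5)/3.5-.5,z)*1000,1)[:2])
```

```text
blk UL [591.  124.7]
UR [ 609.3 -115.5]
LR [ 480.2 -124.3]
LL [465.3 112.9]
up LL [495.2  88.1]
up LR [ 511.  -113.1]
up UR [ 567.3 -110.2]
hole L [526.1  74.7]
hole R [537.8 -95.2]
low LU [557.3 115.1]
low LL [499.8 110.7]
mid UL [560.2 103.5]
mid UR [573.3 -97. ]
tip [559.3 257.7]
tip [560.4 258.9]
blk nearL [ 612.8 -111.2]
nearR [590.7 124.2]
farR [465.4 115.4]
farL [ 484.2 -122.5]
up FL [ 512.6 -114.3]
up FR [496.7  88.9]
up NL [ 572.3 -104.8]
```

```bash
cat >> h.py <<'E'
T=np.radians(4.6); C=np.array([.537,.0]); E=np.array([[np.cos(T),-np.sin(T)],[np.sin(T),np.cos(T)]])
def row(xb,yb,z):
    "row numbers for a goal in block axes, tool x along block +y"
    s=r.observe(); Q=R.from_quat(np.roll(s["tool_rot"],-1)); 
    G=R.from_matrix(np.c_[np.r_[E[:,1],0],np.r_[E[:,0],0],[0,0,-1]])
    p=np.r_[C+E@[xb,yb],z]
    return np.round(np.r_[(Q.inv()*G).as_rotvec()/np.pi, Q.inv().apply(p-s["eef_pos"])/.75],4)
def st():
    s=r.observe(); b=E.T@(s["eef_pos"][:2]-C)
    print("t",round(s["clock"],2),"block xy mm",np.round(b*1000,1),"z",round(s["eef_pos"][2]*1000,1),"F",np.round(s["ft_force"],1),"w",round(s["grip_width"]*1000,1),"gf",round(s["grasp_force"],1))
E
python3 -c "
from h import *
st();print(row(-.001,0,.2))"
```

```text
t 0.1 block xy mm [-416.2 -519. ] z 247.5 F [ 0.3  0.3 -0.6] w 85.3 gf 0.0
[-4.000e-04 -4.000e-04 -4.336e-01  6.849e-01 -5.623e-01  6.440e-02]
```

{"fn": "play_rows", "kwargs": {
  "rows": "0 0 -0.4336 0.685 -0.562 0.064 0;0 0 -0.4336 0.685 -0.562 0.064 0;0 0 -0.4336 0.685 -0.562 0.064 0;0 0 -0.4336 0.685 -0.562 0.064 0;0 0 -0.4336 0.685 -0.562 0.064 0;0 0 -0.4336 0.685 -0.562 0.064 0;0 0 -0.4336 0.685 -0.562 0.064 0;0 0 -0.4336 0.685 -0.562 0.064 0;0 0 -0.4336 0.685 -0.562 0.064 0;0 0 -0.4336 0.685 -0.562 0.064 0;0 0 -0.4336 0.685 -0.562 0.064 0;0 0 -0.4336 0.685 -0.562 0.064 0"
}}

```text
clock: 1.6
eef_pos: [0.5366, 0.0017, 0.1995]
tool_rot: [-0.001, 0.677, 0.736, -0.0]
ft_force: [-1.0, -0.3, 0.5]
grip_width: 0.0854
grasp_force: 0.0
```

```bash
python3 -c "
from h import *
st();print(row(-.001,0,.072)); print(r.observe()['q'])"
```

```text
t 1.6 block xy mm [-0.2  1.7] z 199.5 F [-1.  -0.3  0.5] w 85.4 gf 0.0
[-0.0004 -0.0002  0.0013 -0.0024 -0.0009  0.1699]
[-2.18372416e-01  1.46127948e-01  1.75025714e+00  4.19800977e-04
  1.24651324e+00 -3.02871871e-01]
```

{"fn": "play_rows", "kwargs": {
  "rows": "0 0 0.0013 -0.0024 -0.001 0.05 0;0 0 0.0013 -0.0024 -0.001 0.1 0;0 0 0.0013 -0.0024 -0.001 0.14 0;0 0 0.0013 -0.0024 -0.001 0.165 0;0 0 0.0013 -0.0024 -0.001 0.174 0;0 0 0.0013 -0.0024 -0.001 0.174 0.2;0 0 0.0013 -0.0024 -0.001 0.174 0.2;0 0 0.0013 -0.0024 -0.001 0.174 0.2"
}}

```text
clock: 2.6
eef_pos: [0.5363, -0.0029, 0.0708]
tool_rot: [0.001, 0.68, 0.734, 0.0]
ft_force: [-0.4, -0.0, -0.3]
grip_width: 0.0684
grasp_force: 0.0
```

```bash
python3 -c "
from h import *
st();crop('scene',(240,150,440,300),4,'g1.png')"
```

```text
t 2.6 block xy mm [-1.  -2.8] z 70.8 F [-0.4 -0.  -0.3] w 68.4 gf 0.0
```

View pics/g1.png

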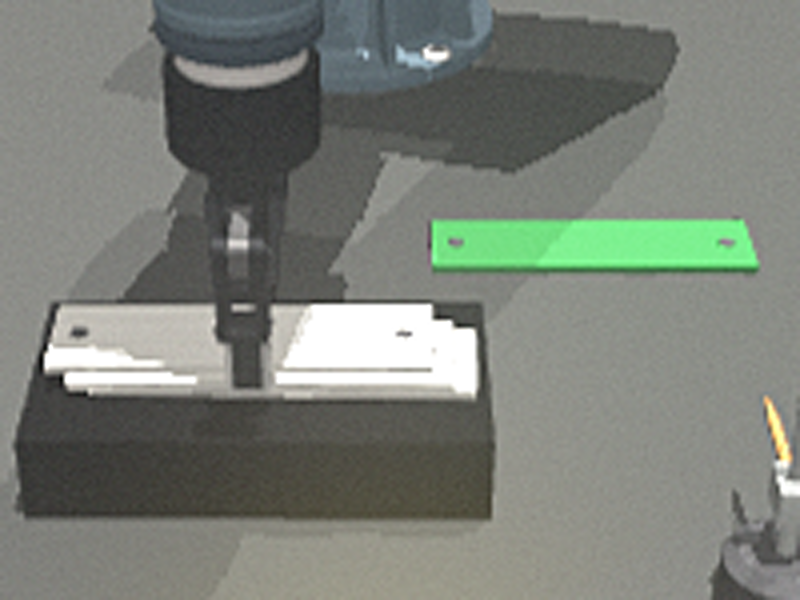

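```bash
python3 -c "
from h import *
c=Cam('scene')
for x in(.571,.578,.585):
  for v in(245.5,247,248.5):
    z=np.linspace(.04,.09,51); p=[c.back(301.5,v,a) for a in z]; i=np.argmin([abs(q[0]-x) for q in p]); print(x,v,np.round(z[i],3),np.round(p[i],3))
"
```

```text
0.571 245.5 0.064 [ 0.571 -0.001  0.064]
0.571 247 0.06 [ 0.571 -0.001  0.06 ]
0.571 248.5 0.056 [ 0.571 -0.002  0.056]
0.578 245.5 0.069 [ 0.578 -0.     0.069]
0.578 247 0.065 [ 0.578 -0.     0.065]
0.578 248.5 0.061 [ 0.578 -0.     0.061]
0.585 245.5 0.074 [0.585 0.001 0.074]
0.585 247 0.07 [0.585 0.001 0.07 ]
0.585 248.5 0.066 [0.585 0.001 0.066]
```

{"fn": "play_rows", "kwargs": {
  "rows": "0 0 0 0 0 0.004 0.2;0 0 0 0 0 0.008 0.2;0 0 0 0 0 0.009 0.2;0 0 0 0 0 0.009 0.2"
}}

```text
clock: 3.15
eef_pos: [0.5355, -0.0026, 0.0629]
tool_rot: [-0.0, 0.68, 0.734, -0.0]
ft_force: [-0.1, -0.6, -0.3]
grip_width: 0.0682
grasp_force: 0.0
```

{"fn": "play_rows", "kwargs": {
  "rows": "0 0 0 0 0 0.0013 0.2;0 0 0 0 0 0.0026 0.2;0 0 0 0 0 0.0026 0.2"
}}

```text
clock: 3.52
eef_pos: [0.5355, -0.0027, 0.061]
tool_rot: [-0.0, 0.68, 0.734, -0.0]
ft_force: [0.1, 0.0, -0.1]
grip_width: 0.0682
grasp_force: 0.0
```

{"fn": "play_rows", "kwargs": {
  "rows": "0 0 0 0 0 0.0013 0.2;0 0 0 0 0 0.0013 0.2"
}}

```text
clock: 3.78
eef_pos: [0.5356, -0.0027, 0.06]
tool_rot: [-0.0, 0.68, 0.733, -0.0]
ft_force: [-0.5, 0.1, 0.3]
grip_width: 0.0684
grasp_force: 0.0
```

{"fn": "play_rows", "kwargs": {
  "rows": "0 0 0 0 0 0.0013 0.2;0 0 0 0 0 0.0013 0.2"
}}

```text
clock: 4.03
eef_pos: [0.5357, -0.0027, 0.0598]
tool_rot: [0.0, 0.68, 0.734, -0.0]
ft_force: [-3.3, 0.6, 6.0]
grip_width: 0.0683
grasp_force: 3.2
```

{"fn": "play_rows", "kwargs": {
  "rows": "0 0 0 0 0 0.0013 0.2;0 0 0 0 0 0.0013 0.2"
}}

```text
clock: 4.28
eef_pos: [0.5357, -0.0027, 0.0598]
tool_rot: [-0.0, 0.68, 0.734, -0.0]
ft_force: [-7.0, 1.0, 15.7]
grip_width: 0.0683
grasp_force: 7.6
```

{"fn": "play_rows", "kwargs": {
  "rows": "0 0 0 0 0 -0.0085 0.2;0 0 0 0 0 -0.0085 0.22;0 0 0 0 0 -0.0085 0.24;0 0 0 0 0 -0.0085 0.26;0 0 0 0 0 -0.0085 0.28;0 0 0 0 0 -0.0085 0.3;0 0 0 0 0 -0.0085 0.32;0 0 0 0 0 -0.0085 0.34;0 0 0 0 0 -0.0085 0.6;0 0 0 0 0 -0.0085 0.6;0 0 0 0 0 -0.0085 0.6"
}}

```text
clock: 5.65
eef_pos: [0.5362, -0.0029, 0.0657]
tool_rot: [0.001, 0.68, 0.733, 0.0]
ft_force: [0.6, 0.5, 9.8]
grip_width: 0.0545
grasp_force: 63.6
```

```bash
python3 -c "
from h import *
st()"
```

```text
t 5.65 block xy mm [-1.  -2.8] z 65.7 F [0.6 0.5 9.8] w 54.5 gf 63.6
```

{"fn": "play_rows", "kwargs": {
  "rows": "0 0 0 0 0 0 0.3;0 0 0 0 0 0 0.2;0 0 0 0 0 0 0.15;0 0 0 0 0 -0.04 0.1;0 0 0 0 0 -0.1 0.1;0 0 0 -0.08 0 -0.1 0.3;0 0 0 -0.15 0 -0.1 0.64;0 0 0 -0.183 0 -0.1 0.64;0 0 0 -0.183 0 -0.1 0.64"
}}

```text
clock: 6.78
eef_pos: [0.5458, -0.1412, 0.1393]
tool_rot: [-0.0, 0.681, 0.733, -0.0]
ft_force: [-0.4, 0.6, -0.5]
grip_width: 0.0304
grasp_force: 0.0
```

```bash
python3 -c "
from h import *
st();print(row(-.001,-.14,.0685));crop('top',(215,200,405,310),4,'t2.png')"
```

```text
t 6.78 block xy mm [  -2.5 -141.5] z 139.3 F [-0.4  0.6 -0.5] w 30.4 gf 0.0
[-0.0001 -0.     -0.0023  0.002   0.0021  0.0943]
```

View pics/t2.png

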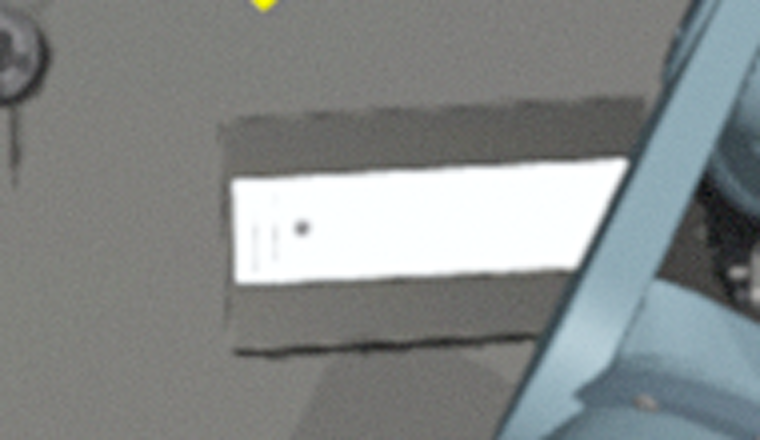

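{"fn": "play_rows", "kwargs": {
  "rows": "0 0 0 0 0.002 0.05 0.64;0 0 0 0 0.002 0.085 0.64;0 0 0 0 0.002 0.0945 0.64;0 0 0 0 0.002 0.0945 0.64;0 0 0 0.015 0.002 0.0945 0.64;0 0 0 0.022 0.002 0.0945 0.64;0 0 0 0.026 0.002 0.0945 0.64;0 0 0 0.03 0.002 0.0945 0.64;0 0 0 0.034 0.002 0.0945 0.64;0 0 0 0.038 0.002 0.0945 0.64;0 0 0 0.042 0.002 0.0945 0.64"
}}

```text
clock: 8.2
eef_pos: [0.5453, -0.1081, 0.0688]
tool_rot: [0.0, 0.68, 0.733, 0.0]
ft_force: [0.6, -4.1, 2.4]
grip_width: 0.0308
grasp_force: 2.0
```

{"fn": "play_rows", "kwargs": {
  "rows": "0 0 0 0.004 0 0 0.64;0 0 0 0.008 0 0 0.64"
}}

```text
clock: 8.45
eef_pos: [0.5448, -0.1021, 0.0688]
tool_rot: [0.0, 0.68, 0.733, -0.0]
ft_force: [1.4, -4.8, 3.0]
grip_width: 0.0306
grasp_force: 2.0
```

{"fn": "play_rows", "kwargs": {
  "rows": "0 0 0 0.003 0 0 0.64;0 0 0 0.006 0 0 0.64"
}}

```text
clock: 8.7
eef_pos: [0.5444, -0.0975, 0.0688]
tool_rot: [0.0, 0.68, 0.734, -0.0]
ft_force: [-0.1, -5.0, 2.5]
grip_width: 0.0309
grasp_force: 2.3
```

```bash
python3 -c "
from h import *
st();crop('scene',(240,210,400,290),4.9,'s3.png');crop('top',(215,200,405,310),4,'t3.png')"
```

```text
t 8.7 block xy mm [ -0.4 -97.8] z 68.8 F [-0.1 -5.   2.5] w 30.9 gf 2.3
```

View pics/s3.png

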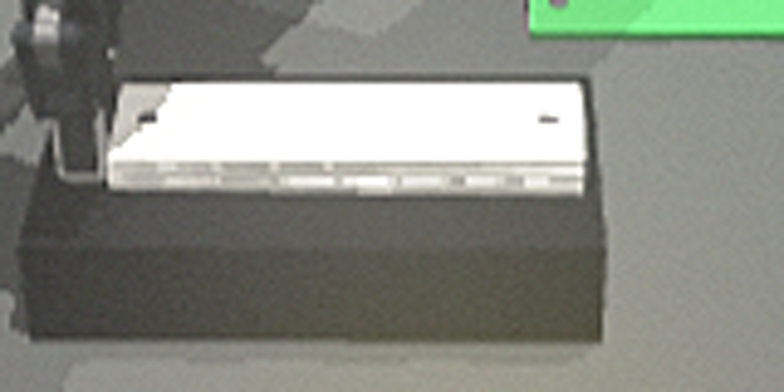

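{"fn": "play_rows", "kwargs": {
  "rows": "0 0 0 0.003 0 0 0.64;0 0 0 0.006 0 0 0.64;0 0 0 0.009 0 0 0.64;0 0 0 0.012 0 0 0.64;0 0 0 0.012 0 0 0.64"
}}

```text
clock: 9.43
eef_pos: [0.5436, -0.0882, 0.0686]
tool_rot: [-0.0, 0.68, 0.734, 0.0]
ft_force: [0.3, -3.8, 2.9]
grip_width: 0.031
grasp_force: 1.7
```

```bash
python3 -c "
from h import *
st();im=r.read_camera('top');im2=r.read_camera('scene')
a=cv2.resize(im[205:300,215:395],(780,412),interpolation=cv2.INTER_CUBIC)
# stretch brights
a=np.uint8(np.clip((a.astype(float)-60)*1.2,0,255)); cv2.imwrite('pics/t4.png',a)"
```

```text
t 9.43 block xy mm [ -0.5 -88.4] z 68.6 F [ 0.3 -3.8  2.9] w 31.0 gf 1.7
```

View pics/t4.png

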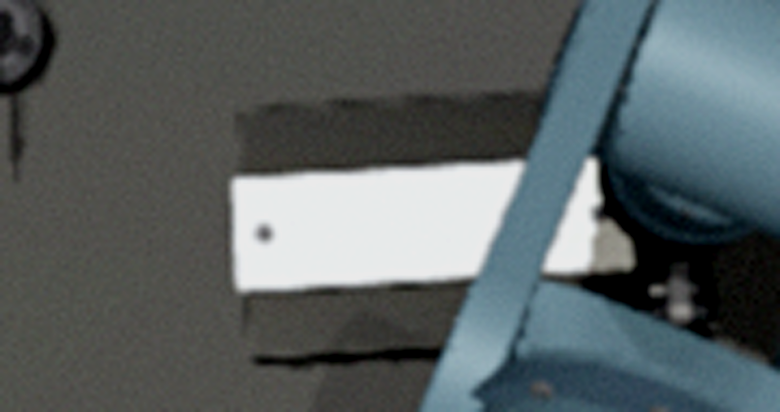

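{"fn": "play_rows", "kwargs": {
  "rows": "0 0 0 -0.02 0 0 0.64;0 0 0 -0.02 0 -0.07 0.5;0 0 0 0.01 0 -0.1 0.2;0 0 0 0.0485 0 -0.1 0.08;0 0 0 0.0485 0 -0.1 0.08;0 0 0 0.0485 0 -0.1 0.08"
}}

```text
clock: 10.28
eef_pos: [0.5405, -0.0527, 0.1431]
tool_rot: [-0.001, 0.68, 0.734, -0.0]
ft_force: [-0.4, -0.1, -0.2]
grip_width: 0.0786
grasp_force: 0.0
```

```bash
python3 -c "
from h import *
st();c=Cam('top');k=780/180
for u,v in((232,178),(236,290)):
  p=c.back(215+u/k,205+v/k,.068); print(E.T@(p[:2]-C)*1000)
print(row(-.001,-.052,.0655))"
```

```text
t 10.28 block xy mm [ -0.7 -52.9] z 143.1 F [-0.4 -0.1 -0.2] w 78.6 gf 0.0
[ 24.7444625  121.23457103]
[-32.34535637 121.62454507]
[-4.000e-04 -1.000e-04 -1.300e-03  1.100e-03 -2.000e-04  1.034e-01]
```

{"fn": "play_rows", "kwargs": {
  "rows": "0 0 0 0.001 0 0.05 0.08;0 0 0 0.001 0 0.09 0.08;0 0 0 0.001 0 0.104 0.1;0 0 0 0.001 0 0.104 0.15;0 0 0 0.001 0 0.104 0.2;0 0 0 0.001 0 0.104 0.24;0 0 0 0.001 0 0.104 0.27;0 0 0 0.001 0 0.104 0.3;0 0 0 0.001 0 0.104 0.32;0 0 0 0.001 0 0.104 0.34;0 0 0 0.001 0 0.104 0.4;0 0 0 0.001 0 0.104 0.6"
}}

```text
clock: 11.78
eef_pos: [0.5406, -0.0516, 0.0661]
tool_rot: [-0.0, 0.679, 0.734, -0.0]
ft_force: [-5.6, -0.1, 7.0]
grip_width: 0.0547
grasp_force: 64.5
```

{"fn": "play_rows", "kwargs": {
  "rows": "0 0 0 0 0 0 0.6;0 0 0 0 0 0 0.6"
}}

```text
clock: 12.02
eef_pos: [0.5405, -0.0516, 0.0661]
tool_rot: [-0.0, 0.679, 0.734, -0.0]
ft_force: [-5.1, -0.1, 8.1]
grip_width: 0.0547
grasp_force: 64.5
```

```bash
cat > lead.py <<'E'
from h import *
# stack top face outline in both cameras: threshold white, lead edge / sides by line fits, in block axes
import sys
def grab():
    out={}
    for n in("top","scene"): out[n]=r.read_camera(n)
    return out
E
python3 -c "
from h import *
st();im=r.read_camera('top');cv2.imwrite('pics/t5raw.png',im);s=r.read_camera('scene');cv2.imwrite('pics/s5raw.png',s)
a=cv2.resize(im[175:300,185:385],(790,494),interpolation=cv2.INTER_CUBIC)
cv2.imwrite('pics/t5.png',a)"
```

```text
t 12.03 block xy mm [ -0.6 -51.7] z 66.1 F [-5.1 -0.1  8.1] w 54.7 gf 64.5
```

View pics/t5.png

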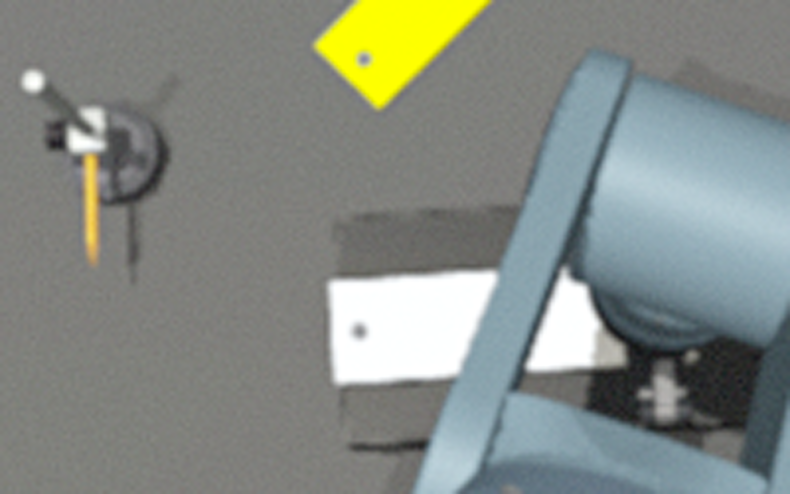

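```bash
cat > lead.py <<'E'
from h import *
def lead(im):
    "lead edge in top picture: subpixel half-level crossing per row, back-projected at z=.068"
    g=im.min(2).astype(float); P=[]
    c=Cam("top"); lim=np.sort([c.proj(np.r_[C+E@[x,.15],.068])[0,1] for x in(-.020,.018)])
    for v in range(int(lim[0])+1,int(lim[1])):
        a=g[v]; u=np.where((a[:400]>170)&(np.convolve(a>170,np.ones(8),'full')[7:][:400]>=8))[0]
        if len(u)==0: continue
        u=u[0]; P.append(E.T@(c.back(u-1+(160-a[u-1])/(a[u]-a[u-1]),v,.068)[:2]-C)*1000)
    P=np.array(P); k=np.polyfit(P[:,0],P[:,1],1); return k,np.std(P[:,1]-np.polyval(k,P[:,0])),len(P)
def tip(im):
    "brass pixels: lowest in picture"
    h=im.astype(int); m=(h[:,:,2]-h[:,:,0]>40)&(np.arange(640)<235)[None]&(np.arange(640)>185)[None]
    v,u=np.where(m); sel=(v>200)&(v<260); v,u=v[sel],u[sel]; vm=v.max(); um=u[v>=vm-4].mean()
    c=Cam("top"); return (um,vm),E.T@(c.back(um,vm+.5,.062)[:2]-C)*1000
E
python3 -c "
from lead import *
im=cv2.imread('pics/t5raw.png')
print(lead(im),tip(im))
k=790/200;c=Cam('top')
for u,v,z in((328,281,.068),(334,384,.068),(93,266,.062),(333,218,.05),(345,440,.05)):
  print(E.T@(c.back(185+(u+.5)/k-.5,175+(v+.5)/k-.5,z)[:2]-C)*1000)
"
```

```text
(array([-8.44162345e-02,  7.08849898e+02]), np.float64(0.20745558209897952), 17) ((np.float64(208.07142857142858), np.int64(241)), array([ 43.85062415, 255.57025924]))
[ 25.55021044 123.12810884]
[-32.13203121 122.22305907]
[ 42.78421494 255.37177449]
[ 64.48722648 120.67314885]
[-62.25800048 119.30218505]
```

{"fn": "play_rows", "kwargs": {
  "rows": "0 0 0 0.006 0 0 0.6;0 0 0 0.018 0 0 0.6;0 0 0 0.032 0 0 0.6;0 0 0 0.046 0 0 0.6;0 0 0 0.06 0 0 0.6;0 0 0 0.074 0 0 0.6;0 0 0 0.088 0 0 0.6;0 0 0 0.1 0 0 0.6;0 0 0 0.106 0 0 0.6;0 0 0 0.106 0 0 0.6"
}}

```text
clock: 13.38
eef_pos: [0.5354, 0.0281, 0.0662]
tool_rot: [0.001, 0.679, 0.734, 0.001]
ft_force: [0.9, -0.9, 4.9]
grip_width: 0.0544
grasp_force: 64.1
```

```bash
sed -i 's/u=u\[0\]; P/u=u[u>150][0]; P/' lead.py; python3 -c "
from lead import *
st();im=r.read_camera('top');print(lead(im),tip(im));print(lead(cv2.imread('pics/t5raw.png')))"
```

```text
t 13.38 block xy mm [ 0.7 28.1] z 66.2 F [ 0.9 -0.9  4.9] w 54.4 gf 64.1
(array([1.14275916e-01, 2.01034086e+02]), np.float64(5.886362404232568), 17) ((np.float64(208.0), np.int64(241)), array([ 43.8600029 , 255.72878447]))
(array([3.36136783e-02, 1.21681993e+02]), np.float64(5.911330901347768), 17)
```

{"fn": "play_rows", "kwargs": {
  "rows": "0 0 0 0.006 0 0 0.6;0 0 0 0.018 0 0 0.6;0 0 0 0.032 -0.001 0 0.6;0 0 0 0.044 -0.001 0 0.6;0 0 0 0.054 -0.001 0 0.6;0 0 0 0.06 -0.001 0 0.6;0 0 0 0.06 -0.001 0 0.6;0 0 0 0.06 -0.001 0 0.6"
}}

```text
clock: 14.42
eef_pos: [0.5312, 0.0723, 0.0662]
tool_rot: [0.001, 0.68, 0.733, 0.0]
ft_force: [0.2, -2.2, 5.0]
grip_width: 0.055
grasp_force: 64.2
```

```bash
sed -i 's/P=np.array(P); k/P=np.array(P); P=P[abs(P[:,1]-np.median(P[:,1]))<4]; k/' lead.py; python3 -c "
from lead import *
st();im=r.read_camera('top');print(lead(im),tip(im));print(lead(cv2.imread('pics/t5raw.png')))
a=cv2.resize(im[175:300,185:385],(790,494),interpolation=cv2.INTER_CUBIC)
cv2.imwrite('pics/t6.png',a);cv2.imwrite('pics/s6raw.png',r.read_camera('scene'))"
```

```text
t 14.43 block xy mm [-0.  72.5] z 66.2 F [ 0.2 -2.2  5. ] w 55.0 gf 64.2
(array([1.37063697e-02, 2.48061162e+02]), np.float64(0.11497303283052447), 14) ((np.float64(208.07142857142858), np.int64(241)), array([ 43.85062415, 255.57025924]))
(array([-4.58169262e-03,  1.23779980e+02]), np.float64(0.2185406315495589), 15)
```

View pics/t6.png

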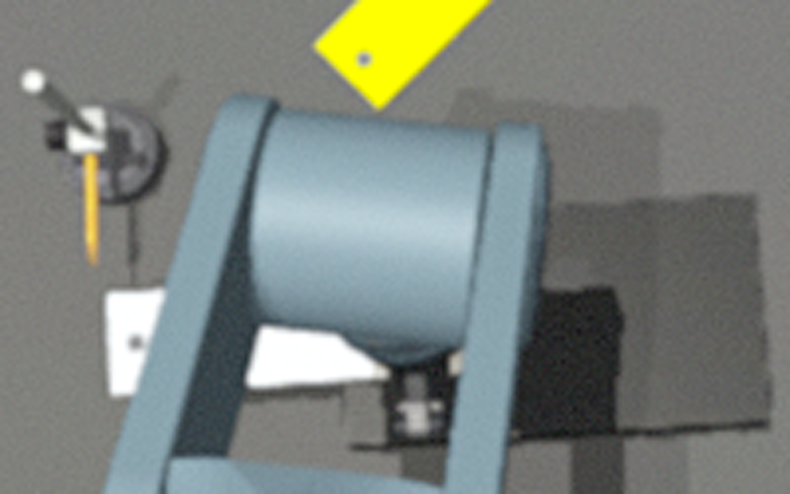

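{"fn": "play_rows", "kwargs": {
  "rows": "0 0 0 0.004 0 0 0.6;0 0 0 0.008 0 0 0.6;0 0 0 0.0105 0 0 0.6;0 0 0 0.0105 0 0 0.6;0 0 0 0.0105 0 0 0.6"
}}

```text
clock: 15.15
eef_pos: [0.5307, 0.0797, 0.0662]
tool_rot: [0.001, 0.68, 0.733, 0.0]
ft_force: [-0.5, -5.2, 6.5]
grip_width: 0.0546
grasp_force: 64.2
```

```bash
python3 -c "
from lead import *
st();im=r.read_camera('top');print(lead(im),tip(im))
s=r.read_camera('scene');cv2.imwrite('pics/s7raw.png',s)
a=cv2.resize(s[205:305,310:465],(790,510),interpolation=cv2.INTER_CUBIC)
cv2.imwrite('pics/s7.png',a)
c=Cam('scene')
for x in(-.028,.028): print((c.proj(np.r_[C+E@[x,.2557],.068])[0]-[310,205])*5.1)
print((c.proj(np.r_[C+E@[.044,.2557],.062])[0]-[310,205])*5.1)"
```

```text
t 15.15 block xy mm [ 0.1 79.9] z 66.2 F [-0.5 -5.2  6.5] w 54.6 gf 64.2
(array([-9.38241629e-03,  2.55264956e+02]), np.float64(0.12915384677399597), 14) ((np.float64(208.07142857142858), np.int64(241)), array([ 43.85062415, 255.57025924]))
[588.40447214 112.26684011]
[612.13103755 189.34570328]
[617.51493414 225.29124945]
```

View pics/s7.png

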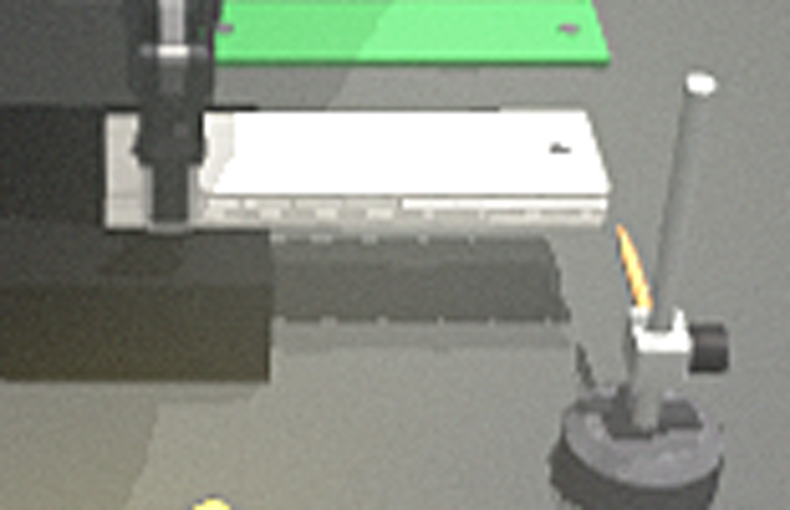

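{"fn": "play_rows", "kwargs": {
  "rows": "0 0 0 0.0012 0 0 0.6;0 0 0 0.0012 0 0 0.6;0 0 0 0.0012 0 0 0.6;0 0 0 0.0012 0 0 0.6"
}}

```text
clock: 15.75
eef_pos: [0.5307, 0.0804, 0.0662]
tool_rot: [0.001, 0.68, 0.733, -0.0]
ft_force: [1.2, -6.9, 6.6]
grip_width: 0.0546
grasp_force: 64.3
```

```bash
python3 -c "
from lead import *
st();im=r.read_camera('top');print(lead(im)[0]);st();r.finish_job()"
```

```text
t 15.75 block xy mm [ 0.1 80.6] z 66.2 F [ 1.2 -6.9  6.6] w 54.6 gf 64.3
[3.08211145e-02 2.55627963e+02]
t 15.8 block xy mm [ 0.1 80.6] z 66.2 F [-0.2 -6.6  6. ] w 54.6 gf 64.3
the job is handed in; nothing more can be done
```

I handed the job in at 15.8 s: the three plates look flush, and their leading end measures level with the scriber to within about 1 mm (the two cameras differ by that much). The stack is still gripped flat on the block, and the arm went nowhere near the gauge or the other things.

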